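Set the screw stop to the block and lock it with the jam nut

TASK

Set the screw stop on the bench to the wooden setting block that lies under it: wind the square-headed stop screw down (clockwise) by feel until its rubber foot bears lightly on the block, no harder. Then run the big hex jam nut down the screw onto its washer and nip it up, firm but never forced, to lock the setting. The foot must still bear lightly on the block afterwards; leave the block and the other things on the bench where they are.

Things in the scene. Friction and masses are not known exactly. Their poses are not given: they have to be found in the camera images.
- stop_bracket: grey cast bracket screwed to the bench. Origin on the bench top under the vertical screw axis; x points to its column (50 to 100 mm behind the axis, up to 89 mm high), z up. Base plate 160 x 124 x 10 mm; an arm (34 mm wide, top at 89 mm height) carries the round boss (40 mm diameter at its upper end, flat top at 98 mm height), threaded for the screw
- stop_screw: upright steel screw, 30 mm right-hand thread, 6 mm a turn. Origin on the axis, at the underside of its round rubber foot (28 mm); faces of the 24 mm square head (82 to 106 mm above the origin) square to its x, y. Foot starts 0.5 to 1.5 mm off the block. Stays where left. Turns free with 0.15 N m; once touching, about 50 N of pressing per rad. Light is 5 to 50 N, over 90 N forced. Nut turns along
- screw_head (a point): centre of the top face of the stop screw's square head, on the axis; same axes as the stop screw
- jam_nut: thin steel hex nut on the screw above the washer, 46 mm across flats, 15 mm high. Origin on the axis at its underside, z up; two flats square to its x axis, the others every 60 degrees. Clockwise from above runs it down 6 mm a turn. Free it turns with 0.04 N m, the screw stays still; once touching, about 100 N per rad and 0.01 N m more per N. Firm is 80 to 250 N, more is forced
- setting_block: sawn wooden block 60 x 90 x 38 mm lying on the bracket's base plate (its underside at 10 mm) between two low rails, under the screw; origin at the centre of its underside
- spare_nut: loose hex nut 30 mm across flats, 14 mm high, lying on the bench left of the bracket; a bystander; origin under its centre
- coach_bolt: loose bolt standing on its hex head, 75 mm high, left of the bracket; a bystander; origin under its centre
- spanner: combination spanner 202 mm long lying in front of the bracket, crosswise; a bystander; origin under its centre
- washer: flat steel washer lying loose on the boss round the screw, under the jam nut: 40 mm outside, 32 mm inside, 4 mm thick; origin at the centre of its underside

How it is judged (in metres and radians):
On the way, in this order (a step that is already met when the one before it is completed fails the run):
1. the foot of the stop screw bears on the setting block (5 to 50 N) while the jam nut is still clear of its washer (contact force between stop_screw and setting_block between 5 and 50 N and contact force between jam_nut and washer below 2 N), for 0.2 s.
2. the jam nut presses firmly on its washer (over 80 N) (contact force between jam_nut and washer above 80 N), for 0.2 s.
At the end, for the whole second after the job is handed in: The jam nut presses firmly on its washer (over 80 N, never over 250 N) and stands still, the foot of the stop screw still bears lightly on the setting block (5 to 50 N), and the block lies under the screw, its centre within 30 mm of the axis (contact force between jam_nut and washer above 80 N and contact force between stop_screw and setting_block between 5 and 50 N and horizontal distance between setting_block and stop_bracket below 0.03 m and angular speed of each of jam_nut, stop_screw below 0.05 rad/s); the robot touches nothing.
It fails at once if the stop screw is forced onto the block (over 90 N) (contact force between stop_screw and setting_block above 90 N).
It fails at once if the jam nut is forced (over 250 N on the washer) (contact force between jam_nut and washer above 250 N).
It fails at once if one of the loose things lying about is moved by more than 40 mm (distance of any of spare_nut, coach_bolt, spanner from where it was at the start of the episode above 0.04 m).
It also fails if it takes over 72 s, if anything falls off the work surface, if the arm or the gripper's body presses on something with over 40 N, if the wrist force passes 120 N, or if a joint passes its speed limit or range.

ROBOT

A 6-joint arm with a two-finger parallel gripper is mounted at the origin on a cart in front of the work surface, level with it; the furniture and walls round the work are solid. World frame = base frame: x ahead of the robot, y to its left, z up, the work surface at z = 0. Lengths are in m, angles in degrees, forces in N, time in s.
With the tool pointing down it reaches from about 0.375 to 0.825 m from the base axis. Payload 5.5 kg.
Tool frame: the origin (TCP) lies midway between the tips of the shut fingers; the grasp point (between the pads) lies 19 mm behind it; z points along the fingers, y is the line along which they close (so a half turn about z gives the same grasp; the last joint's range is limited). The gripper opens to 85 mm and grips with 20 to 120 N. Pads are 22 mm wide; open, the fingers measure 114 mm over their backs; the gripper's body (76 mm by 85 mm) begins 54 mm behind the grasp point. The pads swing forward as they close: fully open they stand 13 mm farther back than shut.
Start: joints at [-64.687, 17.962, -2.699, 69.339, 0, 90], TCP at [0.257, -0.542, 0.231] pointing down, gripper open.
Joint ranges: [-152.73, 152.73], [-39.44, 99.34], [-58.76, 71.6], [-118.89, 123.64], [-81.53, 83.1], [-180, 180]. Speed limits (degrees/s): [136.94, 136.94, 172.46, 180, 180, 180].

INTERFACE

Orientations are given as a 3x3 rotation matrix whose columns are the frame's x, y, z axes.
In Python, from bench import * gives the robot as it stands.
- The arm moves only by the tool arm_command, never from a script. Its arguments are lists of equal length, an entry for each row: "linear": the shift along the tool's x, y, z normalised to -1 to 1, where 1 is 0.75 m, a list of three; "turn": the turn, a rotation vector about the tool's x, y, z normalised to -1 to 1, where 1 is 60 degrees, a list of three. In form: {"linear": [[dx, dy, dz], ...], "turn": [[wx, wy, wz], ...]}. A call has 1 to 20 rows; each row is the pose to reach, as a shift and turn from the pose commanded when the call began, along the tool's axes at that moment; what a row does not reach only later rows make up. A row lasts 1/12 s, in which the tool goes at most 41.7 mm and 7.16 degrees, less where a joint would pass 70% of its speed; a pose out of reach is approached as far as the arm can. A call with a number of a shift or a turn outside -1 to 1 is refused whole. A call with a gripper value outside its range is refused whole. "gripper" is the opening, from -1 (shut) to 1 (fully open), so that 0 is half open, set as the call begins (left out, the last holds). The fingers move at their own pace and stop on an object; the grip force is fixed at half the most. Time passes only in rows, so rows that repeat a pose let the fingers close. It gives the time, the measured TCP pose, the force, the opening and the grip force at its end, in the units of the state.
- sense(): the state, without advancing time (a new reading comes with each control period).
- capture(name): name is "scene" or "top"; returns a dict with "frame" (480x640x3 uint8, red, green, blue), "mtx" (3x3 intrinsics, pixels), "cam_to_world" (4x4, takes a point from camera to world coordinates). Camera axes: x right, y down, z forward; pixel columns grow to the right and rows downward; lengths in m; the calibration is good to about 2 mm. A picture is of the moment at which its call begins. There is no depth.
- hand_in(): hands the job in; it is judged then, once.
The state is a dict: "clock": time; "joints": joint angles; "qd": joint speeds; "tau": joint torques, N m; "tool_pos": TCP position; "eef_rot": TCP orientation; "wrist_force": force on the tool from outside, world axes, zero at the start; "ft_torque": the same for the moment, N m; "finger_gap": finger opening in m; "grasp_force": force on a finger pad.
Only numpy, scipy, OpenCV 4.12 (cv2) and the standard library are available. Lean on these libraries where they do the work, as an engineer would, in place of code of your own. Each camera call takes 0.05 s, during which the arm holds its last target. There are 200 camera calls.

## Working session

There is one attempt and no reset: what is moved stays moved. The work goes in short steps, Python scripts to look and compute and a tool call to move; the robot and the scene stay as the last step left them, time stands still between calls to the robot, and variables do not carry over. Pictures are saved under pics/ and viewed, at most 10 in all, crops included, and the job is handed in when it is done.

Besides the shell and the picture viewer there is one more tool, called after "Request:" as name(argument=value, ...) on one line, values as JSON. arm_command: Moves the arm, as the interface text tells. Scaled input: -1 to 1 covers 0.75 m each way for a shift and 60 degrees each way for a turn. Its arguments: {"type":"object","properties":{"linear":{"type":"array"},"turn":{"type":"array"},"gripper":{"type":"number"}},"required":["linear","turn"]}

```bash
mkdir -p pics; python3 - <<'E'
from bench import *
import cv2,numpy as np
s=sense();print(s)
for n in("scene","top"):
    c=capture(n);cv2.imwrite(f"pics/{n}0.png",c["frame"][:,:,::-1]);print(n,c["mtx"].round(1).tolist(),c["cam_to_world"].round(4).tolist())
E
```

```text
{'clock': 0.0, 'joints': array([-6.46873266e+01,  1.80040841e+01, -2.75555520e+00,  6.93385558e+01,
       -6.47066190e-04,  9.00002717e+01]), 'qd': array([-0.04885964, -0.03781418,  0.05986118,  0.02666076,  0.01816939,
        0.03401451]), 'tau': array([-2.03414340e-03, -5.39593148e+01,  3.39748049e+01,  1.89384841e-02,
       -2.21316445e-04, -6.22391951e-06]), 'tool_pos': array([ 0.25628279, -0.54186894,  0.23042552]), 'eef_rot': array([[ 9.03990018e-01,  4.27552916e-01, -7.42969633e-04],
       [ 4.27553561e-01, -9.03988699e-01,  1.54445118e-03],
       [-1.13015455e-05, -1.71382777e-03, -9.99998531e-01]]), 'wrist_force': array([ 0.77046298, -0.27449665,  0.0081258 ]), 'ft_torque': array([ 0.00764337,  0.00989276, -0.03586555]), 'grasp_force': 0.0, 'finger_gap': 0.0853574401834875}
scene [[601.1, 0.0, 316.4], [0.0, 601.1, 242.5], [0.0, 0.0, 1.0]] [[-0.8811, -0.2797, 0.3813, 0.1909], [-0.4725, 0.5533, -0.686, 0.319], [-0.0191, -0.7846, -0.6197, 0.6512], [0.0, 0.0, 0.0, 1.0]]
top [[621.2, 0.0, 324.9], [0.0, 621.2, 243.6], [0.0, 0.0, 1.0]] [[0.0012, -0.9941, 0.1082, 0.4475], [-0.9999, -0.003, -0.0162, -0.2468], [0.0164, -0.1081, -0.994, 0.9842], [0.0, 0.0, 0.0, 1.0]]
```

View pics/scene0.png

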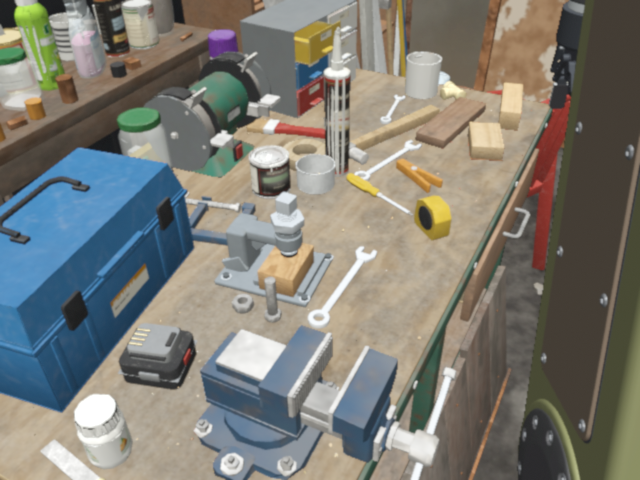

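View pics/top0.png

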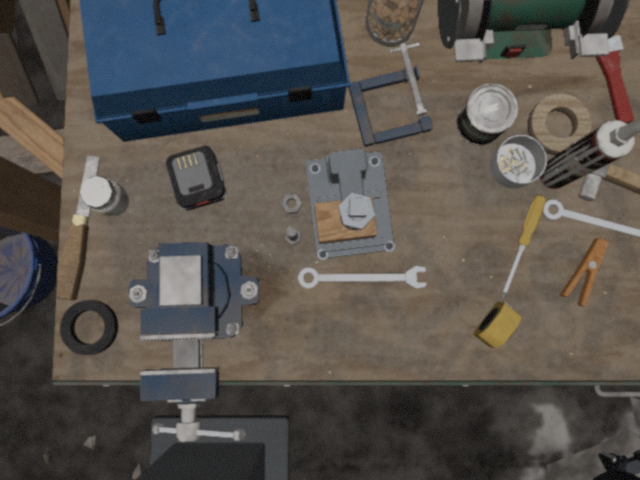

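The bracket shows in both views, with the screw at about (356,210) in top and (288,215) in scene. I'll zoom in on it.

```bash
python3 - <<'E'
import cv2,numpy as np
a=cv2.imread("pics/top0.png")[140:270,275:405];b=cv2.imread("pics/scene0.png")[180:310,215:345]
f=lambda i:cv2.resize(i,(520,520)[:2] and (390,390),interpolation=cv2.INTER_CUBIC)
cv2.imwrite("pics/crop0.png",np.hstack([f(a),f(b)]))
E
```

```text
(no output)
```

View pics/crop0.png

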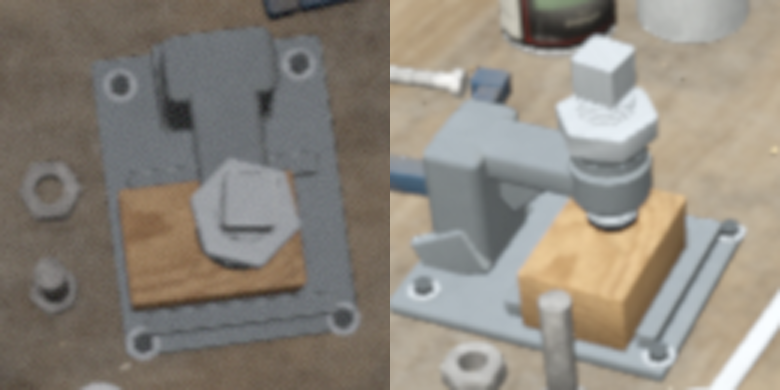

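```bash
cat > h.py <<'E'
from bench import *
import cv2,numpy as np
def avg(n,k=6):
    cs=[capture(n) for _ in range(k)];c=cs[0];c["frame"]=np.mean([x["frame"] for x in cs],0).astype(np.uint8);return c
def ray(c,u,v):
    T=c["cam_to_world"];d=T[:3,:3]@np.linalg.inv(c["mtx"])@[u,v,1];return T[:3,3],d
def onz(c,u,v,z):
    o,d=ray(c,u,v);return (o+d*(z-o[2])/d[2])[:2]
def px(c,p):
    T=c["cam_to_world"];q=c["mtx"]@(T[:3,:3].T@(np.array(p)-T[:3,3]));return q[:2]/q[2]
E
python3 - <<'E'
from h import *
t=avg("top");s=avg("scene")
np.save("cal.npy",{"top":t,"scene":s},allow_pickle=True)
p=onz(t,357,206,.155);print("head guess",p, px(t,[*p,.155]),px(s,[*p,.155]))
def z(c,u,v,w=20):
    i=c["frame"][v-w:v+w,u-w:u+w,::-1].astype(float);i=np.clip((i-70)*1.6,0,255).astype(np.uint8)
    return cv2.resize(i,(400,400),interpolation=cv2.INTER_CUBIC)
cv2.imwrite("pics/crop1.png",np.hstack([z(t,357,210),z(s,287,215)]))
E
```

```text
head guess [ 0.58904604 -0.30367172] [357. 206.] [284.44554199 197.34978832]
```

View pics/crop1.png

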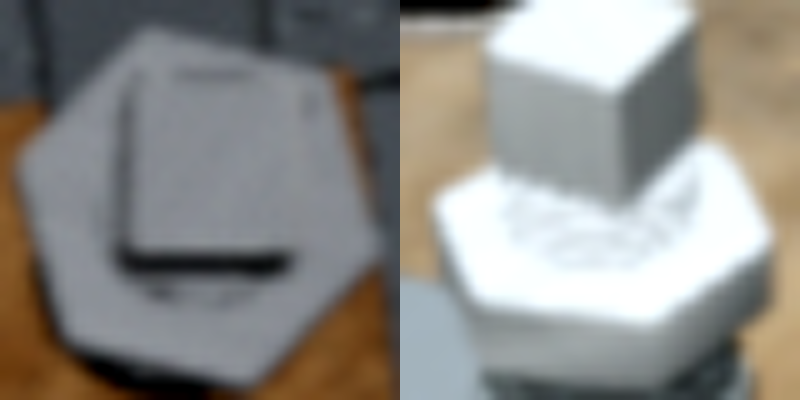

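```bash
python3 - <<'E'
from h import *
C=np.load("cal.npy",allow_pickle=True).item();t,s=C["top"],C["scene"]
T=lambda u,v:(337+u/10-.5+.05,190+v/10-.5+.05);S=lambda u,v:(267+(u-400)/10-.45,195+v/10-.45)
z=.155
H=np.array([onz(t,*T(*q),z) for q in[(133,72),(303,72),(292,254),(123,250)]]);print("top head",H.round(4).tolist(),H.mean(0))
ang=lambda a:np.degrees(np.arctan2(a[1],a[0]))
e=np.diff(np.vstack([H,H[:1]]),axis=0);print([ (ang(x)%90).round(1) for x in e],np.linalg.norm(e,axis=1))
G=np.array([onz(s,*S(*q),z) for q in[(487,40),(617,92),(697,15)]]);print("scene head",G.round(4).tolist(),(G[0]+G[2])/2)
e=np.diff(G,axis=0);print([(ang(x)%90).round(1) for x in e],np.linalg.norm(e,axis=1))
tn=[(155,28),(330,72),(378,240),(248,388),(68,340),(18,160)]
sn=[(437,205),(475,300),(655,322),(770,238),(725,145)]
for z in(.116,.12,.124,.128):
    N=np.array([onz(t,*T(*q),z) for q in tn]);M=np.array([onz(s,*S(*q),z) for q in sn])
    c=N.mean(0);m=(M[0]+M[3])/2
    print(z,c.round(4),m.round(4),"R",np.linalg.norm(N-c,axis=1).round(4),[(ang(x)%60).round(1) for x in N-c],[(ang(x)%60).round(1) for x in M-m],np.linalg.norm(M-m,axis=1).round(4))
E
```

```text
top head [[0.6017, -0.294], [0.6018, -0.3171], [0.5768, -0.3155], [0.5773, -0.2926]] [ 0.58941278 -0.30479422]
[np.float64(0.2), np.float64(86.2), np.float64(88.8), np.float64(86.6)] [0.02306255 0.02500155 0.02285487 0.02443112]
scene head [[0.5996, -0.2949], [0.5756, -0.2918], [0.5751, -0.3145]] [ 0.5873597  -0.30467024]
[np.float64(82.8), np.float64(88.8)] [0.02412576 0.02260921]
0.116 [ 0.59   -0.3056] [ 0.5903 -0.309 ] R [0.0261 0.0267 0.0257 0.027  0.027  0.0265] [np.float64(13.8), np.float64(15.7), np.float64(18.8), np.float64(14.4), np.float64(16.2), np.float64(16.3)] [np.float64(17.2), np.float64(15.0), np.float64(17.0), np.float64(17.2), np.float64(15.5)] [0.026  0.0269 0.0272 0.026  0.0268]
0.12 [ 0.5893 -0.3054] [ 0.5873 -0.3043] R [0.0259 0.0265 0.0256 0.0269 0.0268 0.0263] [np.float64(13.8), np.float64(15.7), np.float64(18.8), np.float64(14.4), np.float64(16.2), np.float64(16.3)] [np.float64(17.2), np.float64(15.0), np.float64(17.0), np.float64(17.2), np.float64(15.5)] [0.0258 0.0267 0.027  0.0258 0.0266]
0.124 [ 0.5887 -0.3051] [ 0.5844 -0.2996] R [0.0258 0.0264 0.0255 0.0268 0.0267 0.0262] [np.float64(13.8), np.float64(15.7), np.float64(18.8), np.float64(14.4), np.float64(16.2), np.float64(16.3)] [np.float64(17.2), np.float64(15.0), np.float64(17.0), np.float64(17.2), np.float64(15.5)] [0.0256 0.0265 0.0268 0.0256 0.0264]
0.128 [ 0.588  -0.3048] [ 0.5814 -0.2949] R [0.0257 0.0263 0.0254 0.0267 0.0266 0.0261] [np.float64(13.8), np.float64(15.7), np.float64(18.8), np.float64(14.4), np.float64(16.2), np.float64(16.3)] [np.float64(17.2), np.float64(15.0), np.float64(17.0), np.float64(17.2), np.float64(15.5)] [0.0254 0.0263 0.0266 0.0254 0.0262]
```

The screw axis is at about (0.589, -0.305). The head yaw is about -4° (mod 90), the nut flat normals are at about -14° (mod 60), and the nut top is at z ≈ 0.119.

```bash
cat >> h.py <<'E'
from scipy.spatial.transform import Rotation as Ro
def mv(p,yaw):
    s=sense();R=s["eef_rot"];c,n=np.cos(np.radians(yaw)),np.sin(np.radians(yaw))
    D=np.array([[c,n,0],[n,-c,0],[0,0,-1]])
    print("t",s["clock"],"pos",s["tool_pos"].round(4),"yaw",np.degrees(np.arctan2(R[1,0],R[0,0])).round(2),"j",s["joints"].round(1),"F",s["wrist_force"].round(1),"M",s["ft_torque"].round(3),"gap",round(s["finger_gap"],4),s["grasp_force"])
    print("linear",(R.T@(np.array(p)-s["tool_pos"])/.75).round(4),"turn",(Ro.from_matrix(R.T@D).as_rotvec(degrees=True)/60).round(4))
E
python3 -c "
from h import *
mv([.5892,-.305,.25],176)"
```

```text
t 0.7 pos [ 0.2565 -0.5424  0.2313] yaw 25.31 j [-64.7  18.   -2.7  69.3  -0.   90. ] F [-0.2 -0.2  0.4] M [ 0.049 -0.001 -0.011] gap 0.0857 0.0
linear [ 0.5363 -0.0965 -0.0249] turn [ 0.0000e+00  1.0000e-04 -2.5114e+00]
```

Request:
arm_command(linear=[[0.536,-0.0965,-0.025],[0.536,-0.0965,-0.025],[0.536,-0.0965,-0.025],[0.536,-0.0965,-0.025],[0.536,-0.0965,-0.025],[0.536,-0.0965,-0.025],[0.536,-0.0965,-0.025],[0.536,-0.0965,-0.025],[0.536,-0.0965,-0.025],[0.536,-0.0965,-0.025],[0.536,-0.0965,-0.025],[0.536,-0.0965,-0.025]], turn=[[0,0,-1],[0,0,-1],[0,0,-1],[0,0,-1],[0,0,-1],[0,0,-1],[0,0,-1],[0,0,-1],[0,0,-1],[0,0,-1],[0,0,-1],[0,0,-1]])

```text
clock: 1.7
tool_pos: [0.5903, -0.3036, 0.2496]
eef_rot: [[0.079, 0.997, -0.0], [0.997, -0.079, 0.0], [-0.0, -0.0, -1.0]]
wrist_force: [-1.3, -0.8, 0.3]
finger_gap: 0.085
grasp_force: 0.0
```

Request:
arm_command(linear=[[0,0,0],[0,0,0],[0,0,0],[0,0,0],[0,0,0],[0,0,0],[0,0,0],[0,0,0],[0,0,0]], turn=[[0,0,-1],[0,0,-1],[0,0,-1],[0,0,-1],[0,0,-1],[0,0,-1],[0,0,-1],[0,0,-1],[0,0,-1]])

```text
clock: 2.45
tool_pos: [0.5875, -0.3064, 0.2501]
eef_rot: [[-0.824, 0.566, -0.001], [0.566, 0.824, -0.0], [0.0, -0.001, -1.0]]
wrist_force: [0.0, -0.5, 0.5]
finger_gap: 0.0855
grasp_force: 0.0
```

Request:
arm_command(linear=[[0,0,0],[0,0,0],[0,0,0],[0,0,0],[0,0,0],[0,0,0]], turn=[[0,0,-0.511],[0,0,-0.511],[0,0,-0.511],[0,0,-0.511],[0,0,-0.511],[0,0,-0.511]])

```text
clock: 2.95
tool_pos: [0.5876, -0.3063, 0.2501]
eef_rot: [[-0.997, 0.071, -0.001], [0.071, 0.997, -0.0], [0.001, -0.0, -1.0]]
wrist_force: [-0.3, -0.1, 0.6]
finger_gap: 0.0852
grasp_force: 0.0
```

```bash
python3 -c "
from h import *
mv([.5892,-.305,.127],176)"
```

```text
t 2.95 pos [ 0.5876 -0.3063  0.2501] yaw 175.9 j [-27.5  24.7   9.3  74.7  -0.  -23.4] F [-0.3 -0.1  0.6] M [ 0.022 -0.027 -0.052] gap 0.0852 0.0
linear [-0.0021  0.002   0.1642] turn [-0.0003 -0.0005 -0.0017]
```

Request:
arm_command(linear=[[-0.002,0.002,0.05],[-0.002,0.002,0.1],[-0.002,0.002,0.14],[-0.002,0.002,0.164],[-0.002,0.002,0.164],[-0.002,0.002,0.164]], turn=[[0,0,0],[0,0,0],[0,0,0],[0,0,0],[0,0,0],[0,0,0]])

```text
clock: 3.45
tool_pos: [0.5892, -0.304, 0.1264]
eef_rot: [[-0.997, 0.072, -0.002], [0.072, 0.997, 0.001], [0.002, 0.001, -1.0]]
wrist_force: [-0.4, -0.5, 1.0]
finger_gap: 0.0851
grasp_force: 0.0
```

```bash
python3 -c "
from h import *
mv([.5892,-.305,.127],176)
for n,u,v in(('top',357,210),('scene',287,215)):
    i=avg(n,3)['frame'][v-40:v+40,u-40:u+40,::-1]
    globals()[n]=cv2.resize(i,(390,390),interpolation=cv2.INTER_CUBIC)
cv2.imwrite('pics/a.png',np.hstack([top,scene]))"
```

```text
t 3.45 pos [ 0.5892 -0.304   0.1264] yaw 175.86 j [-27.3  27.9  -2.   60.2  -0.  -23.1] F [-0.4 -0.5  1. ] M [0.008 0.035 0.014] gap 0.0851 0.0
linear [-0.0002 -0.0014 -0.0008] turn [ 0.0008 -0.0022 -0.0024]
```

View pics/a.png

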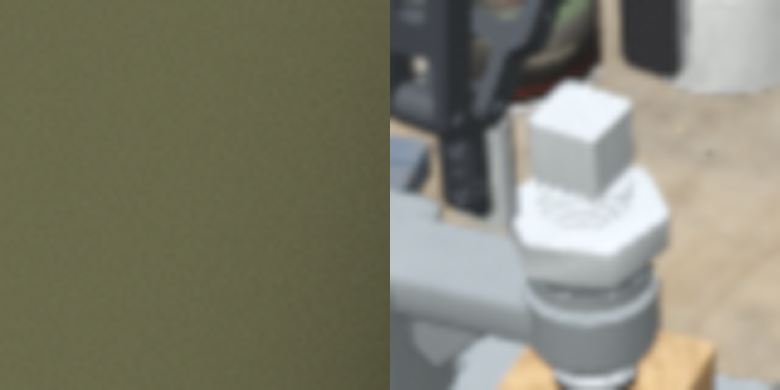

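```bash
python3 -c "
from h import *
c=capture('scene')
for p in([.589,-.305,.155],[.592,-.2615,.139],[.586,-.3475,.139]): print(((px(c,p)-[247,175])*390/80+[390,0]).round())"
```

```text
[575. 107.]
[494. 223.]
[654.  84.]
```

Request:
arm_command(linear=[[0,-0.001,0],[0,-0.001,0],[0,-0.001,0],[0,-0.001,0],[0,-0.001,0],[0,-0.001,0],[0,-0.001,0],[0,-0.001,0],[0,-0.001,0],[0,-0.001,0]], turn=[[0,0,0],[0,0,0],[0,0,0],[0,0,0],[0,0,0],[0,0,0],[0,0,0],[0,0,0],[0,0,0],[0,0,0]], gripper=-1)

```text
clock: 4.63
tool_pos: [0.5905, -0.3056, 0.1276]
eef_rot: [[-0.997, 0.071, 0.0], [0.071, 0.997, -0.002], [-0.0, -0.002, -1.0]]
wrist_force: [-2.0, -4.1, 5.0]
finger_gap: 0.0245
grasp_force: 58.8
```

```bash
python3 -c "
from h import *
mv([.5892,-.305,.127],176)"
```

```text
t 4.6333 pos [ 0.5905 -0.3056  0.1276] yaw 175.94 j [-27.3  27.9  -1.9  60.2  -0.1 -23.2] F [-2.  -4.1  5. ] M [-1.197  0.61  -0.012] gap 0.0245 58.8451212644577
linear [0.0018 0.0006 0.0008] turn [-0.002   0.0003 -0.0011]
```

Request:
arm_command(linear=[[0,0,0.0001],[0,0,0.0002],[0,0,0.0003],[0,0,0.0004],[0,0,0.0004]], turn=[[0,0,0.08],[0,0,0.16],[0,0,0.25],[0,0,0.333],[0,0,0.333]])

```text
clock: 5.05
tool_pos: [0.5904, -0.306, 0.1273]
eef_rot: [[-0.912, 0.411, -0.0], [0.411, 0.912, -0.003], [-0.001, -0.003, -1.0]]
wrist_force: [-2.8, -6.9, 4.0]
finger_gap: 0.0246
grasp_force: 58.8
```

```bash
python3 -c "
from h import *
mv([.5892,-.305,.127],176)"
```

```text
t 5.05 pos [ 0.5904 -0.306   0.1273] yaw 155.73 j [-27.3  27.9  -1.9  60.1  -0.2  -3.1] F [-2.8 -6.9  4. ] M [-1.449  0.615 -0.06 ] gap 0.0246 58.80460560321808
linear [0.002  0.0006 0.0004] turn [-0.0028  0.0006 -0.3378]
```

Request:
arm_command(linear=[[0,0,0.0001],[0,0,0.0002],[0,0,0.0002],[0,0,0.0002]], turn=[[0,0,0.08],[0,0,0.167],[0,0,0.167],[0,0,0.167]])

```text
clock: 5.38
tool_pos: [0.5903, -0.3062, 0.1271]
eef_rot: [[-0.828, 0.561, -0.0], [0.561, 0.828, -0.003], [-0.002, -0.003, -1.0]]
wrist_force: [-2.3, -7.1, 4.0]
finger_gap: 0.0251
grasp_force: 58.8
```

```bash
python3 -c "
from h import *
mv([.5892,-.305,.127],176)"
```

```text
t 5.3833 pos [ 0.5903 -0.3062  0.1271] yaw 145.88 j [-27.3  27.9  -1.9  60.1  -0.2   6.8] F [-2.3 -7.1  4. ] M [-1.563  0.691 -0.147] gap 0.0251 58.79255533218384
linear [0.0021 0.0006 0.0002] turn [-0.0032  0.0008 -0.5019]
```

Request:
arm_command(linear=[[0,0,0.0001],[0,0,0.0002],[0,0,0.0002],[0,0,0.0002]], turn=[[0,0,0.08],[0,0,0.167],[0,0,0.167],[0,0,0.167]])

```text
clock: 5.72
tool_pos: [0.5901, -0.3065, 0.127]
eef_rot: [[-0.718, 0.696, -0.001], [0.696, 0.718, -0.004], [-0.002, -0.003, -1.0]]
wrist_force: [-2.3, -7.9, 3.6]
finger_gap: 0.0249
grasp_force: 58.8
```

```bash
python3 -c "
from h import *
mv([.5892,-.305,.127],176);print(sense()['tau'])
for n,u,v in(('scene',287,215),):
    i=avg(n,3)['frame'][v-30:v+30,u-40:u+40,::-1]
cv2.imwrite('pics/b.png',cv2.resize(i,(640,480),interpolation=cv2.INTER_CUBIC))"
```

```text
t 5.7167 pos [ 0.5901 -0.3065  0.127 ] yaw 135.85 j [-27.3  27.9  -1.9  60.1  -0.2  16.8] F [-2.3 -7.9  3.6] M [-1.734  0.811 -0.122] gap 0.0249 58.798677921295166
linear [ 0.0022  0.0005 -0.    ] turn [-0.0035  0.001  -0.6691]
[ 5.42388573e+00 -5.99887311e+01  3.05015481e+01  1.87683874e-01
  2.68821247e+00 -9.60344943e-03]
```

View pics/b.png

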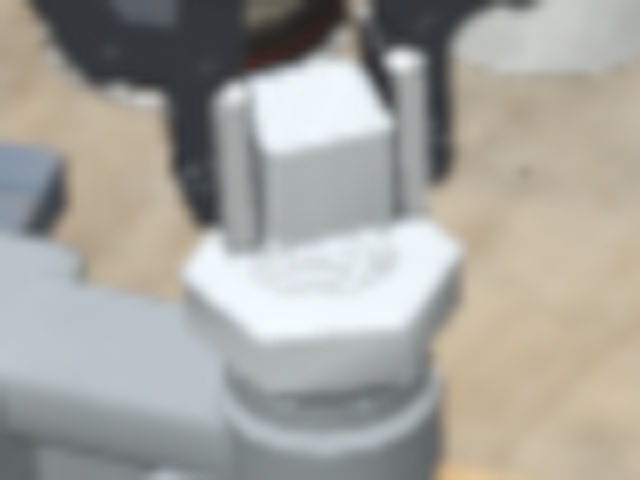

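The screw head sits flush between the pads at about (320,150) and turns with the gripper; the nut still has a gap below it. I'll keep winding and watch Mz.

Request:
arm_command(linear=[[0,0,0.0001],[0,0,0.0002],[0,0,0.0002],[0,0,0.0002]], turn=[[0,0,0.08],[0,0,0.167],[0,0,0.167],[0,0,0.167]])

```text
clock: 6.2
tool_pos: [0.5899, -0.3066, 0.1268]
eef_rot: [[-0.585, 0.811, -0.001], [0.811, 0.585, -0.004], [-0.003, -0.003, -1.0]]
wrist_force: [-3.3, -7.4, 4.7]
finger_gap: 0.0249
grasp_force: 58.8
```

```bash
python3 -c "
from h import *
mv([.5892,-.305,.127],176)"
```

```text
t 6.2 pos [ 0.5899 -0.3066  0.1268] yaw 125.83 j [-27.3  27.9  -1.9  60.1  -0.2  26.8] F [-3.3 -7.4  4.7] M [-1.782  0.914 -0.114] gap 0.0249 58.82400870323181
linear [ 0.0023  0.0005 -0.0003] turn [-0.0039  0.0011 -0.8362]
```

Request:
arm_command(linear=[[0,0,0.0001],[0,0,0.0002],[0,0,0.0002],[0,0,0.0002]], turn=[[0,0,0.08],[0,0,0.167],[0,0,0.167],[0,0,0.167]])

```text
clock: 6.53
tool_pos: [0.5897, -0.3067, 0.1266]
eef_rot: [[-0.435, 0.9, -0.001], [0.9, 0.435, -0.004], [-0.003, -0.003, -1.0]]
wrist_force: [-4.9, -8.4, 4.8]
finger_gap: 0.0249
grasp_force: 58.9
```

```bash
python3 -c "
from h import *
mv([.5892,-.305,.127],176)"
```

```text
t 6.5333 pos [ 0.5897 -0.3067  0.1266] yaw 115.81 j [-27.4  27.9  -1.9  60.1  -0.3  36.8] F [-4.9 -8.4  4.8] M [-1.822  1.06  -0.008] gap 0.0249 58.87533724308014
linear [ 0.0023  0.0004 -0.0005] turn [-0.0043  0.0012 -1.0032]
```

```bash
cat >> h.py <<'E'
def mz(k=6):
    L=[]
    for _ in range(k): capture("scene");s=sense();L.append(np.r_[s["ft_torque"],s["wrist_force"],s["tau"][5]])
    R=s["eef_rot"];print("mean M",np.mean(L,0).round(3),"sd",np.std(L,0).round(3)[2],"yaw",np.degrees(np.arctan2(R[1,0],R[0,0])).round(2),"t",s["clock"])
E
python3 -c "
from h import *
mz()"
```

```text
mean M [-1.804  1.034 -0.033 -4.282 -8.133  4.859 -0.021] sd 0.039 yaw 115.82 t 6.8333
```

Request:
arm_command(linear=[[0,0,0.0001],[0,0,0.0002],[0,0,0.0002]], turn=[[0,0,0.08],[0,0,0.167],[0,0,0.167]])

```text
clock: 7.08
tool_pos: [0.5895, -0.3068, 0.1265]
eef_rot: [[-0.269, 0.963, -0.002], [0.963, 0.269, -0.004], [-0.004, -0.003, -1.0]]
wrist_force: [-5.0, -8.3, 5.3]
finger_gap: 0.0251
grasp_force: 58.9
```

```bash
python3 -c "
from h import *
mz()"
```

```text
mean M [-1.841  1.207  0.052 -4.82  -8.379  4.96   0.102] sd 0.023 yaw 105.81 t 7.3833
```

Request:
arm_command(linear=[[0,0,0.0001],[0,0,0.0002],[0,0,0.0002]], turn=[[0,0,0.08],[0,0,0.167],[0,0,0.167]])

```text
clock: 7.63
tool_pos: [0.5892, -0.3069, 0.1263]
eef_rot: [[-0.097, 0.995, -0.002], [0.995, 0.097, -0.005], [-0.004, -0.003, -1.0]]
wrist_force: [-5.6, -8.9, 6.0]
finger_gap: 0.0251
grasp_force: 59.0
```

```bash
python3 -c "
from h import *
mz()
for n,u,v in(('scene',287,215),):
    i=avg(n,3)['frame'][v-18:v+42,u-40:u+40,::-1]
cv2.imwrite('pics/c.png',cv2.resize(i,(640,480),interpolation=cv2.INTER_CUBIC))"
```

```text
mean M [-1.882  1.362  0.119 -5.99  -8.356  5.49   0.177] sd 0.027 yaw 95.79 t 7.9333
```

View pics/c.png

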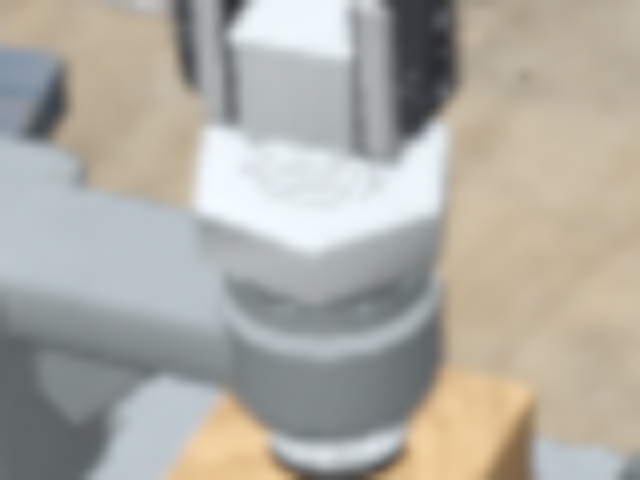

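The head is still gripped flush, the nut is clear of its washer at about (330,300), and the foot is on or near the block. A static reading doesn't settle it, so I'll back off 40° and wind down again, reading the moment while it moves to find the knee.

Request:
arm_command(linear=[[0,0,-0.0002],[0,0,-0.0005],[0,0,-0.0007],[0,0,-0.0009],[0,0,-0.0009],[0,0,-0.0009],[0,0,-0.0009]], turn=[[0,0,-0.11],[0,0,-0.22],[0,0,-0.33],[0,0,-0.44],[0,0,-0.55],[0,0,-0.667],[0,0,-0.667]])

```text
clock: 8.67
tool_pos: [0.5901, -0.3064, 0.127]
eef_rot: [[-0.721, 0.693, -0.001], [0.693, 0.721, -0.004], [-0.002, -0.003, -1.0]]
wrist_force: [-2.7, -8.2, 3.8]
finger_gap: 0.025
grasp_force: 59.0
```

```bash
cat >> h.py <<'E'
def q():
    s=sense();R=s["eef_rot"];print("yaw",np.degrees(np.arctan2(R[1,0],R[0,0])).round(2),"Mz",s["ft_torque"][2].round(3),"tau6",s["tau"][5].round(3),"qd6",s["qd"][5].round(1),"t",round(s["clock"],2),"F",s["wrist_force"].round(1))
E
python3 -c "
from h import *
q();mz(3)"
```

```text
yaw 136.12 Mz 0.088 tau6 -1.04 qd6 8.1 t 8.67 F [-2.7 -8.2  3.8]
mean M [-1.681  0.765  0.084 -3.25  -7.211  4.172 -0.063] sd 0.032 yaw 135.83 t 8.8167
```

Request:
arm_command(linear=[[0,0,0],[0,0,0.0001],[0,0,0.0002],[0,0,0.0002]], turn=[[0,0,0.0417],[0,0,0.083],[0,0,0.125],[0,0,0.167]])

```text
clock: 9.15
tool_pos: [0.5899, -0.3066, 0.1268]
eef_rot: [[-0.583, 0.812, -0.001], [0.812, 0.583, -0.004], [-0.003, -0.003, -1.0]]
wrist_force: [-4.8, -9.1, 3.6]
finger_gap: 0.025
grasp_force: 59.0
```

```bash
python3 -c "
from h import *
q()"
```

```text
yaw 125.69 Mz 0.205 tau6 -0.373 qd6 29.9 t 9.15 F [-4.8 -9.1  3.6]
```

Request:
arm_command(linear=[[0,0,0],[0,0,0.0001],[0,0,0.0002],[0,0,0.0002]], turn=[[0,0,0.0417],[0,0,0.083],[0,0,0.125],[0,0,0.167]])

```text
clock: 9.48
tool_pos: [0.5897, -0.3067, 0.1267]
eef_rot: [[-0.433, 0.901, -0.001], [0.901, 0.433, -0.004], [-0.003, -0.003, -1.0]]
wrist_force: [-4.5, -9.3, 3.7]
finger_gap: 0.0246
grasp_force: 59.0
```

```bash
python3 -c "
from h import *
q()"
```

```text
yaw 115.68 Mz 0.276 tau6 -0.297 qd6 29.9 t 9.48 F [-4.5 -9.3  3.7]
```

Request:
arm_command(linear=[[0,0,0],[0,0,0.0001],[0,0,0.0002],[0,0,0.0002]], turn=[[0,0,0.0417],[0,0,0.083],[0,0,0.125],[0,0,0.167]])

```text
clock: 9.82
tool_pos: [0.5895, -0.3068, 0.1265]
eef_rot: [[-0.27, 0.963, -0.002], [0.963, 0.27, -0.005], [-0.004, -0.003, -1.0]]
wrist_force: [-5.8, -7.6, 5.3]
finger_gap: 0.025
grasp_force: 59.1
```

```bash
python3 -c "
from h import *
q()"
```

```text
yaw 105.66 Mz 0.335 tau6 -0.223 qd6 29.9 t 9.82 F [-5.8 -7.6  5.3]
```

Request:
arm_command(linear=[[0,0,0],[0,0,0.0001],[0,0,0.0002],[0,0,0.0002]], turn=[[0,0,0.0417],[0,0,0.083],[0,0,0.125],[0,0,0.167]])

```text
clock: 10.15
tool_pos: [0.5892, -0.3069, 0.1264]
eef_rot: [[-0.098, 0.995, -0.002], [0.995, 0.098, -0.005], [-0.004, -0.003, -1.0]]
wrist_force: [-6.0, -8.6, 4.1]
finger_gap: 0.0247
grasp_force: 59.2
```

```bash
python3 -c "
from h import *
q();mz(4)"
```

```text
yaw 95.64 Mz 0.399 tau6 -0.149 qd6 29.9 t 10.15 F [-6.  -8.6  4.1]
mean M [-1.905  1.352  0.213 -5.993 -8.872  5.603  0.342] sd 0.02 yaw 95.75 t 10.35
```

Request:
arm_command(linear=[[0,0,-0.0002],[0,0,-0.0005],[0,0,-0.0007],[0,0,-0.0009],[0,0,-0.0011],[0,0,-0.0013],[0,0,-0.0013],[0,0,-0.0013],[0,0,-0.0013],[0,0,-0.0013],[0,0,-0.0013]], turn=[[0,0,-0.11],[0,0,-0.22],[0,0,-0.33],[0,0,-0.44],[0,0,-0.55],[0,0,-0.66],[0,0,-0.77],[0,0,-0.88],[0,0,-1],[0,0,-1],[0,0,-1]])

```text
clock: 11.27
tool_pos: [0.5904, -0.306, 0.1273]
eef_rot: [[-0.912, 0.41, -0.0], [0.41, 0.912, -0.003], [-0.001, -0.003, -1.0]]
wrist_force: [-1.4, -7.3, 3.3]
finger_gap: 0.0248
grasp_force: 59.1
```

Request:
arm_command(linear=[[0,0,0],[0,0,0.0001],[0,0,0.0002],[0,0,0.0002]], turn=[[0,0,0.0417],[0,0,0.083],[0,0,0.125],[0,0,0.167]])

```text
clock: 11.6
tool_pos: [0.5903, -0.3062, 0.1272]
eef_rot: [[-0.825, 0.565, -0.0], [0.565, 0.825, -0.003], [-0.002, -0.003, -1.0]]
wrist_force: [-2.5, -6.7, 2.3]
finger_gap: 0.0251
grasp_force: 59.1
```

```bash
python3 -c "
from h import *
q()"
```

```text
yaw 145.63 Mz 0.161 tau6 -0.389 qd6 29.9 t 11.6 F [-2.5 -6.7  2.3]
```

Request:
arm_command(linear=[[0,0,0],[0,0,0.0001],[0,0,0.0002],[0,0,0.0002]], turn=[[0,0,0.0417],[0,0,0.083],[0,0,0.125],[0,0,0.167]])

```text
clock: 11.93
tool_pos: [0.5901, -0.3064, 0.127]
eef_rot: [[-0.714, 0.7, -0.001], [0.7, 0.714, -0.004], [-0.002, -0.003, -1.0]]
wrist_force: [-2.8, -7.8, 4.1]
finger_gap: 0.025
grasp_force: 59.1
```

```bash
python3 -c "
from h import *
q()"
```

```text
yaw 135.6 Mz 0.185 tau6 -0.388 qd6 30.0 t 11.93 F [-2.8 -7.8  4.1]
```

Request:
arm_command(linear=[[0,0,0],[0,0,0.0001],[0,0,0.0002],[0,0,0.0002]], turn=[[0,0,0.0417],[0,0,0.083],[0,0,0.125],[0,0,0.167]])

```text
clock: 12.27
tool_pos: [0.5899, -0.3066, 0.1268]
eef_rot: [[-0.582, 0.813, -0.001], [0.813, 0.582, -0.004], [-0.003, -0.003, -1.0]]
wrist_force: [-3.6, -7.9, 3.4]
finger_gap: 0.0249
grasp_force: 59.1
```

```bash
python3 -c "
from h import *
q()"
```

```text
yaw 125.57 Mz 0.221 tau6 -0.372 qd6 30.0 t 12.27 F [-3.6 -7.9  3.4]
```

Request:
arm_command(linear=[[0,0,0],[0,0,0.0001],[0,0,0.0002],[0,0,0.0002]], turn=[[0,0,0.0417],[0,0,0.083],[0,0,0.125],[0,0,0.167]])

```text
clock: 12.6
tool_pos: [0.5897, -0.3067, 0.1267]
eef_rot: [[-0.431, 0.902, -0.001], [0.902, 0.431, -0.004], [-0.003, -0.003, -1.0]]
wrist_force: [-4.0, -8.5, 4.2]
finger_gap: 0.025
grasp_force: 59.2
```

```bash
python3 -c "
from h import *
q()"
```

```text
yaw 115.56 Mz 0.256 tau6 -0.296 qd6 29.9 t 12.6 F [-4.  -8.5  4.2]
```

The moving torque has a clear knee at yaw ≈ 127.7°, so about 27 N comes at yaw ≈ 97°. I'll wind to there and release.

Request:
arm_command(linear=[[0,0,0.0001],[0,0,0.0002],[0,0,0.0003],[0,0,0.0004],[0,0,0.0004],[0,0,0.0004],[0,0,0.0004],[0,0,0.0004]], turn=[[0,0,0.08],[0,0,0.16],[0,0,0.24],[0,0,0.31],[0,0,0.31],[0,0,0.31],[0,0,0.31],[0,0,0.31]])

```text
clock: 13.27
tool_pos: [0.5892, -0.3069, 0.1264]
eef_rot: [[-0.123, 0.992, -0.002], [0.992, 0.123, -0.005], [-0.004, -0.003, -1.0]]
wrist_force: [-5.8, -8.0, 5.6]
finger_gap: 0.0246
grasp_force: 59.4
```

Request:
arm_command(linear=[[0,0,0],[0,0,0],[0,0,0],[0,0,0],[0,0,0],[0,0,0],[0,0,0],[0,0,0]], turn=[[0,0,0],[0,0,0],[0,0,0],[0,0,0],[0,0,0],[0,0,0],[0,0,0],[0,0,0]], gripper=1)

```text
clock: 13.93
tool_pos: [0.5906, -0.3043, 0.126]
eef_rot: [[-0.124, 0.992, 0.0], [0.992, 0.124, 0.0], [0.0, 0.0, -1.0]]
wrist_force: [0.4, 0.2, 0.1]
finger_gap: 0.0853
grasp_force: 0.0
```

```bash
python3 -c "
from h import *
q();mv([.5892,-.305,.127],96)
i=avg('scene',3)['frame'][200-30:200+42,287-48:287+48,::-1]
cv2.imwrite('pics/d.png',cv2.resize(i,(768,576),interpolation=cv2.INTER_CUBIC))"
```

```text
yaw 97.14 Mz 0.044 tau6 0.0 qd6 0.0 t 13.93 F [0.4 0.2 0.1]
t 13.9333 pos [ 0.5906 -0.3043  0.126 ] yaw 97.14 j [-27.3  28.   -2.   60.1   0.   55.6] F [0.4 0.2 0.1] M [-0.041  0.014  0.044] gap 0.0853 0.0
linear [-0.0007 -0.002  -0.0013] turn [ 0.0001 -0.0002  0.0191]
```

View pics/d.png

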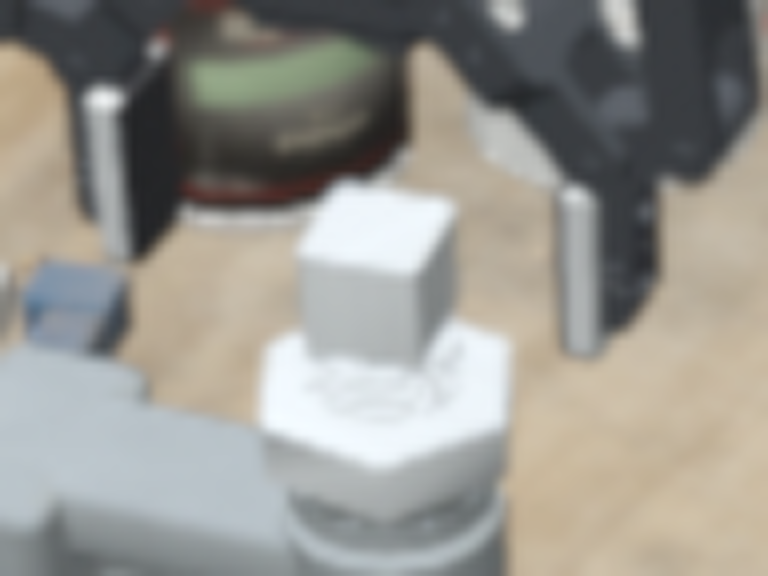

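The screw is released; the head and nut are undisturbed and the fingers are clear. Next I turn back 80° counter-clockwise to the nut flats.

Request:
arm_command(linear=[[0,0,-0.005],[0,0,-0.005],[0,0,-0.005],[0,0,-0.005],[0,0,-0.005],[0,0,-0.005],[0,0,-0.005],[0,0,-0.005],[0,0,-0.005]], turn=[[0,0,-1],[0,0,-1],[0,0,-1],[0,0,-1],[0,0,-1],[0,0,-1],[0,0,-1],[0,0,-1],[0,0,-1]])

```text
clock: 14.83
tool_pos: [0.5905, -0.3044, 0.1298]
eef_rot: [[-0.924, 0.383, 0.0], [0.383, 0.924, 0.0], [-0.0, 0.0, -1.0]]
wrist_force: [0.2, -1.1, 1.4]
finger_gap: 0.0852
grasp_force: 0.0
```

Request:
arm_command(linear=[[0,0,0],[0,0,0],[0,0,0],[0,0,0],[0,0,0]], turn=[[0,0,-0.335],[0,0,-0.335],[0,0,-0.335],[0,0,-0.335],[0,0,-0.335]])

```text
clock: 15.25
tool_pos: [0.5906, -0.3045, 0.1298]
eef_rot: [[-0.999, 0.051, 0.0], [0.051, 0.999, 0.0], [-0.0, 0.0, -1.0]]
wrist_force: [-0.4, -0.8, 1.0]
finger_gap: 0.0853
grasp_force: 0.0
```

```bash
python3 -c "
from h import *
mv([.589,-.3065,.098],177.2)
s=avg('scene',4)
i=s['frame'][185:245,250:330,::-1]
cv2.imwrite('pics/e.png',cv2.resize(i,(800,600),interpolation=cv2.INTER_CUBIC))
# nut corner pixel predictions for tops at several heights
for z in(.116,.118,.120): print(z,[((px(s,[.589+.02656*np.cos(np.radians(a)),-.3065+.02656*np.sin(np.radians(a)),z])-[249.55,184.55])*10).round().tolist() for a in(57.2,117.2,177.2)])
"
```

```text
t 15.25 pos [ 0.5906 -0.3045  0.1298] yaw 177.06 j [-27.3  27.8  -1.7  60.5   0.  -24.3] F [-0.4 -0.8  1. ] M [-0.019 -0.012  0.029] gap 0.0853 0.0
linear [ 0.0019 -0.0028  0.0424] turn [ 0.      0.0001 -0.0023]
0.116 [[214.0, 385.0], [362.0, 437.0], [520.0, 383.0]]
0.118 [[213.0, 374.0], [361.0, 427.0], [520.0, 373.0]]
0.12 [[212.0, 364.0], [361.0, 416.0], [519.0, 362.0]]
```

View pics/e.png

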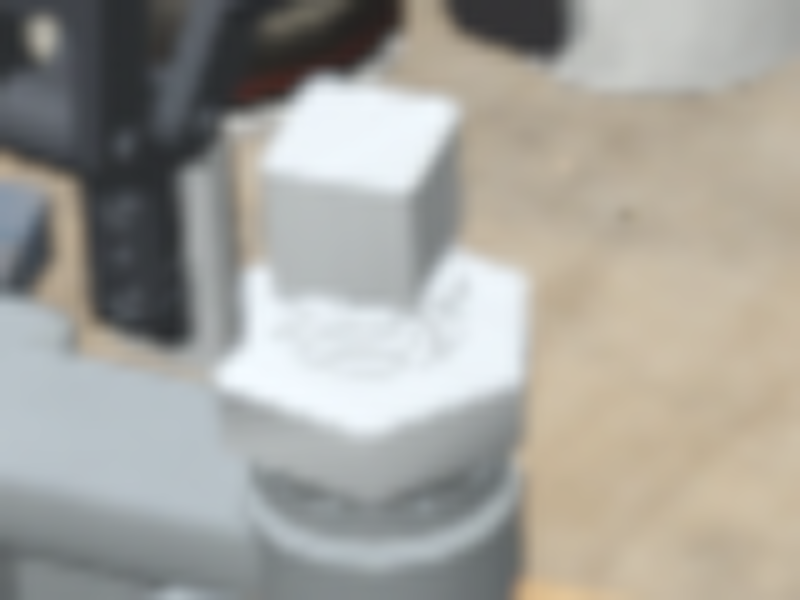

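The nut corners at (215,378), (362,432) and (527,372) match the prediction for yaw 177.2°, with the nut top at ≈ 0.1175. I'll descend and grip the nut.

Request:
arm_command(linear=[[0.002,-0.003,0.015],[0.002,-0.003,0.03],[0.002,-0.003,0.042],[0.002,-0.003,0.042],[0.002,-0.003,0.042]], turn=[[0,0,0],[0,0,0],[0,0,0],[0,0,0],[0,0,0]])

```text
clock: 15.87
tool_pos: [0.5879, -0.3061, 0.0967]
eef_rot: [[-0.999, 0.048, -0.002], [0.048, 0.999, 0.001], [0.003, 0.001, -1.0]]
wrist_force: [-0.6, 0.3, 0.1]
finger_gap: 0.0851
grasp_force: 0.0
```

Request:
arm_command(linear=[[0,0,0],[0,0,0],[0,0,0],[0,0,0],[0,0,0],[0,0,0],[0,0,0],[0,0,0],[0,0,0]], turn=[[0,0,0],[0,0,0],[0,0,0],[0,0,0],[0,0,0],[0,0,0],[0,0,0],[0,0,0],[0,0,0]], gripper=-1)

```text
clock: 16.62
tool_pos: [0.5896, -0.3056, 0.0993]
eef_rot: [[-0.999, 0.048, 0.002], [0.048, 0.999, 0.001], [-0.002, 0.002, -1.0]]
wrist_force: [-0.3, 4.6, 6.4]
finger_gap: 0.0444
grasp_force: 62.3
```

```bash
python3 -c "
from h import *
q();mv([.589,-.3065,.098],177.2)"
```

```text
yaw 177.27 Mz 0.001 tau6 -0.018 qd6 -0.1 t 16.62 F [-0.3  4.6  6.4]
t 16.6167 pos [ 0.5896 -0.3056  0.0993] yaw 177.27 j [-27.5  29.   -4.   56.9   0.1 -24.7] F [-0.3  4.6  6.4] M [1.11e+00 6.70e-02 1.00e-03] gap 0.0444 62.266645431518555
linear [ 0.0008 -0.0012  0.0018] turn [0.0014 0.0016 0.0012]
```

Request:
arm_command(linear=[[0,0,0],[0,0,0.0001],[0,0,0.0002],[0,0,0.0002]], turn=[[0,0,0.0417],[0,0,0.083],[0,0,0.125],[0,0,0.167]])

```text
clock: 16.95
tool_pos: [0.5896, -0.3058, 0.0991]
eef_rot: [[-0.975, 0.223, 0.002], [0.223, 0.975, 0.001], [-0.001, 0.002, -1.0]]
wrist_force: [-1.0, 3.9, 5.4]
finger_gap: 0.0446
grasp_force: 62.3
```

```bash
python3 -c "
from h import *
q()"
```

```text
yaw 167.13 Mz 0.027 tau6 -0.517 qd6 29.9 t 16.95 F [-1.   3.9  5.4]
```

Request:
arm_command(linear=[[0,0,0],[0,0,0.0001],[0,0,0.0002],[0,0,0.0002]], turn=[[0,0,0.0417],[0,0,0.083],[0,0,0.125],[0,0,0.167]])

```text
clock: 17.28
tool_pos: [0.5896, -0.3059, 0.099]
eef_rot: [[-0.921, 0.389, 0.002], [0.389, 0.921, 0.001], [-0.001, 0.002, -1.0]]
wrist_force: [-0.6, 3.7, 5.4]
finger_gap: 0.0447
grasp_force: 62.3
```

```bash
python3 -c "
from h import *
q()"
```

```text
yaw 157.1 Mz 0.023 tau6 -0.516 qd6 30.0 t 17.28 F [-0.6  3.7  5.4]
```

Request:
arm_command(linear=[[0,0,0],[0,0,0.0001],[0,0,0.0002],[0,0,0.0002]], turn=[[0,0,0.0417],[0,0,0.083],[0,0,0.125],[0,0,0.167]])

```text
clock: 17.62
tool_pos: [0.5895, -0.306, 0.0988]
eef_rot: [[-0.839, 0.543, 0.001], [0.543, 0.839, 0.001], [-0.001, 0.001, -1.0]]
wrist_force: [-1.0, 4.1, 5.8]
finger_gap: 0.0449
grasp_force: 62.2
```

```bash
python3 -c "
from h import *
q()"
```

```text
yaw 147.08 Mz 0.048 tau6 -0.515 qd6 30.0 t 17.62 F [-1.   4.1  5.8]
```

Request:
arm_command(linear=[[0,0,0],[0,0,0.0001],[0,0,0.0002],[0,0,0.0002]], turn=[[0,0,0.0417],[0,0,0.083],[0,0,0.125],[0,0,0.167]])

```text
clock: 17.95
tool_pos: [0.5894, -0.3061, 0.0986]
eef_rot: [[-0.732, 0.681, 0.001], [0.681, 0.732, 0.001], [-0.0, 0.001, -1.0]]
wrist_force: [-0.7, 3.1, 5.3]
finger_gap: 0.0447
grasp_force: 62.2
```

```bash
python3 -c "
from h import *
q()"
```

```text
yaw 137.06 Mz 0.091 tau6 -0.515 qd6 30.0 t 17.95 F [-0.7  3.1  5.3]
```

Request:
arm_command(linear=[[0,0,0],[0,0,0.0001],[0,0,0.0002],[0,0,0.0002],[0,0,0.0003],[0,0,0.0004]], turn=[[0,0,0.0417],[0,0,0.083],[0,0,0.125],[0,0,0.167],[0,0,0.209],[0,0,0.25]])

```text
clock: 18.45
tool_pos: [0.5893, -0.3062, 0.0984]
eef_rot: [[-0.531, 0.848, 0.001], [0.848, 0.531, 0.0], [-0.0, 0.001, -1.0]]
wrist_force: [-1.6, 3.6, 4.7]
finger_gap: 0.0447
grasp_force: 62.3
```

```bash
python3 -c "
from h import *
q()"
```

```text
yaw 122.05 Mz 0.013 tau6 -0.491 qd6 29.1 t 18.45 F [-1.6  3.6  4.7]
```

Request:
arm_command(linear=[[0,0,0],[0,0,0.0001],[0,0,0.0002],[0,0,0.0002],[0,0,0.0003],[0,0,0.0004]], turn=[[0,0,0.0417],[0,0,0.083],[0,0,0.125],[0,0,0.167],[0,0,0.209],[0,0,0.25]])

```text
clock: 18.95
tool_pos: [0.5892, -0.3063, 0.0981]
eef_rot: [[-0.293, 0.956, 0.001], [0.956, 0.293, 0.0], [-0.0, 0.001, -1.0]]
wrist_force: [-2.0, 3.4, 6.7]
finger_gap: 0.0444
grasp_force: 62.4
```

```bash
python3 -c "
from h import *
q()"
```

```text
yaw 107.05 Mz 0.074 tau6 -0.49 qd6 29.2 t 18.95 F [-2.   3.4  6.7]
```

Request:
arm_command(linear=[[0,0,0],[0,0,0.0001],[0,0,0.0002],[0,0,0.0002],[0,0,0.0003],[0,0,0.0004]], turn=[[0,0,0.0417],[0,0,0.083],[0,0,0.125],[0,0,0.167],[0,0,0.209],[0,0,0.25]])

```text
clock: 19.45
tool_pos: [0.5891, -0.3063, 0.098]
eef_rot: [[-0.036, 0.999, 0.001], [0.999, 0.036, 0.0], [0.0, 0.001, -1.0]]
wrist_force: [-2.5, 4.0, 7.4]
finger_gap: 0.0448
grasp_force: 62.6
```

```bash
python3 -c "
from h import *
q()"
```

```text
yaw 92.08 Mz 0.355 tau6 -0.226 qd6 29.1 t 19.45 F [-2.5  4.   7.4]
```

Request:
arm_command(linear=[[0,0,0],[0,0,0.0001],[0,0,0.0002],[0,0,0.0002],[0,0,0.0003],[0,0,0.0004]], turn=[[0,0,0.0417],[0,0,0.083],[0,0,0.125],[0,0,0.167],[0,0,0.209],[0,0,0.25]])

```text
clock: 19.95
tool_pos: [0.5889, -0.3063, 0.0979]
eef_rot: [[0.223, 0.975, 0.0], [0.975, -0.223, -0.0], [0.0, 0.0, -1.0]]
wrist_force: [-4.9, 3.2, 8.5]
finger_gap: 0.045
grasp_force: 62.8
```

```bash
python3 -c "
from h import *
q()"
```

```text
yaw 77.12 Mz 0.68 tau6 0.129 qd6 29.1 t 19.95 F [-4.9  3.2  8.5]
```

The nut touched at yaw ≈ 103°. The target is 65° past that (yaw ≈ 38°), which gives 113 N by angle and about 155 N by torque.

Request:
arm_command(linear=[[0,0,0],[0,0,0.0001],[0,0,0.0002],[0,0,0.0002],[0,0,0.0003],[0,0,0.0004]], turn=[[0,0,0.05],[0,0,0.1],[0,0,0.15],[0,0,0.2],[0,0,0.25],[0,0,0.3]])

```text
clock: 20.45
tool_pos: [0.5887, -0.3063, 0.0978]
eef_rot: [[0.513, 0.858, 0.0], [0.858, -0.513, -0.0], [-0.0, 0.0, -1.0]]
wrist_force: [-5.2, 3.1, 11.0]
finger_gap: 0.0448
grasp_force: 63.1
```

```bash
python3 -c "
from h import *
q()"
```

```text
yaw 59.15 Mz 1.115 tau6 0.424 qd6 35.7 t 20.45 F [-5.2  3.1 11. ]
```

Request:
arm_command(linear=[[0,0,0],[0,0,0.0001],[0,0,0.0002],[0,0,0.0002],[0,0,0.0003],[0,0,0.0004]], turn=[[0,0,0.05],[0,0,0.1],[0,0,0.15],[0,0,0.2],[0,0,0.25],[0,0,0.3]])

```text
clock: 20.95
tool_pos: [0.5886, -0.3062, 0.0977]
eef_rot: [[0.752, 0.659, -0.0], [0.659, -0.752, -0.0], [-0.0, 0.0, -1.0]]
wrist_force: [-6.6, 4.5, 12.5]
finger_gap: 0.0447
grasp_force: 63.3
```

```bash
python3 -c "
from h import *
q();mz(6);print(sense()['finger_gap'])"
```

```text
yaw 41.21 Mz 1.526 tau6 0.844 qd6 35.6 t 20.95 F [-6.6  4.5 12.5]
mean M [ 0.791  1.109  0.753 -5.771  4.548 12.018  0.845] sd 0.076 yaw 41.26 t 21.25
0.04499143128366712
```

Request:
arm_command(linear=[[0,0,0],[0,0,0],[0,0,0],[0,0,0],[0,0,0],[0,0,0],[0,0,0],[0,0,0]], turn=[[0,0,0],[0,0,0],[0,0,0],[0,0,0],[0,0,0],[0,0,0],[0,0,0],[0,0,0]], gripper=1)

```text
clock: 21.92
tool_pos: [0.5889, -0.3066, 0.0958]
eef_rot: [[0.753, 0.658, -0.0], [0.658, -0.753, 0.0], [-0.0, -0.0, -1.0]]
wrist_force: [-0.6, -0.4, -0.1]
finger_gap: 0.0852
grasp_force: 0.0
```

Request:
arm_command(linear=[[0,0,-0.04],[0,0,-0.08],[0,0,-0.12],[0,0,-0.16],[0,0,-0.16],[0,0,-0.16]], turn=[[0,0,0],[0,0,0],[0,0,0],[0,0,0],[0,0,0],[0,0,0]])

```text
clock: 22.42
tool_pos: [0.5903, -0.3074, 0.2184]
eef_rot: [[0.753, 0.658, 0.004], [0.658, -0.753, -0.002], [0.002, 0.004, -1.0]]
wrist_force: [0.6, 0.1, -1.0]
finger_gap: 0.0853
grasp_force: 0.0
```

```bash
python3 -c "
from h import *
q()
s=avg('scene',4)
i=s['frame'][185:245,250:330,::-1]
cv2.imwrite('pics/f.png',cv2.resize(i,(800,600),interpolation=cv2.INTER_CUBIC))"
```

```text
yaw 41.15 Mz 0.011 tau6 0.0 qd6 0.0 t 22.42 F [ 0.6  0.1 -1. ]
```

View pics/f.png

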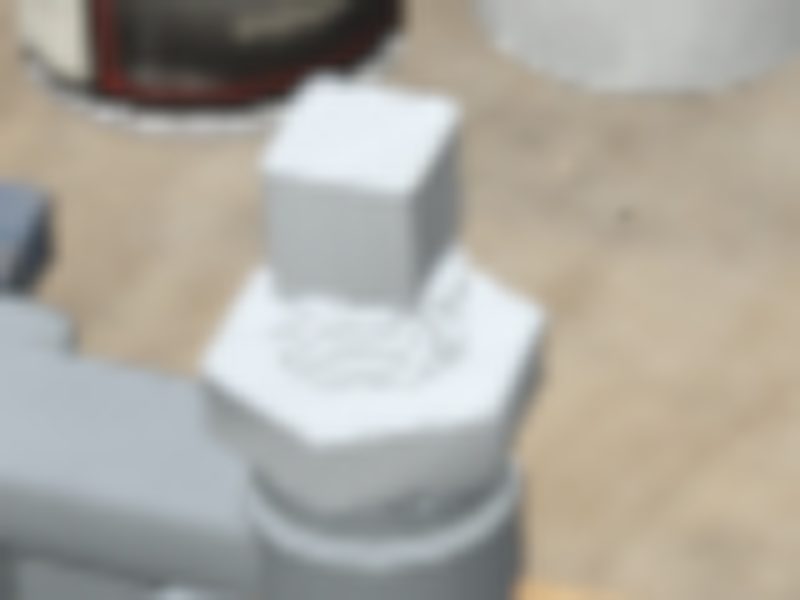

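The head corners at (265,165), (410,190) and (460,105) are exactly where they were before tightening. The nut is down on its washer and the gripper is clear, so I'm handing in.

```bash
python3 -c "
from bench import *
print(hand_in())"
```

```text
the job is handed in; nothing more can be done
None
```

I handed the job in at about 22 s of the 72 s limit: the foot bears on the block at about 27 N and the jam nut is nipped up at roughly 110–150 N (both judged from turn angle and wrist torque); the screw head did not move during tightening, and the hand-in gave no verdict.

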